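Reset the tripped breaker behind a push-latch cover

TASK

A breaker has tripped in the bench power box: press its push-latch cover at the thumb mark and let go so that it springs wide open, then push the one breaker button that stands out fully home. Finally swing the cover down and press it until it latches and stays shut when you let go. Use pushes of the fingertips or the outside of the fingers only: do not pinch the cover or lift anything, and leave the loose things on the bench where they are.

Things in the scene. Friction and masses are not known exactly. Their poses are not given: they have to be found in the camera images.
- power_box: Grey steel box screwed flat to the bench, 170 (its x) x 260 (its y) x 80 mm high, turned about z. Origin: centre of its underside; z up. Its -y part carries two black sockets, 4 mm proud, centred at y -78 mm, and a lamp 11 mm high; its +y part is the breaker compartment under the pale cover (y -15 to +120 mm).
- cover (a joint): Hinge angle of the cover, rad: 0 to 0.005 = latched shut, flush with the box top; -0.052 = pressed in to its stop (6 mm at the thumb mark); 2.1 = wide open, leaning past upright to the box's +y side. Each press to the stop, held 0.2 s and let go, changes it over: latched, it is freed and a damped spring swings it open in 1 to 2 s (get out of its way) and keeps it open; pushed down, it is latched.
- cover_thumb_mark (a point): Round thumb mark, 27 mm across, 1 mm proud, on the cover's outer face at mid-length, 18 mm from the free edge, 117 mm from the hinge axis; the latch lies under it. Moves with the cover; z out of the outer face, x along the hinge, y to the hinge. A press here takes 2 to 5 N up to the firm stop; one that ends short of the stop changes nothing (still latched, or springs open again).
- cover_hinge (a point): Middle of the cover's hinge axis, parallel to the box's x: box x 0, y +120, z 80 mm, in the outer face of the shut cover. Cover: pale flat plate, 150 mm along the hinge, 135 mm from hinge to free edge, 6 mm thick; steel striker 48 mm long inside. It swings up and over to +y. Pushing it down near the free edge takes 1 to 3 N, in the last 0.3 rad up to 6 N (more if fast).
- compartment_floor (a point): Middle of the compartment's floor panel, box x 0, y +52, z 51 mm; seen with the cover open. The compartment is 154 mm along x and runs from y -18 to +122 mm. Three breakers stand in a row along the box's x at x -45, 0 and +45 mm, all at y +36 mm. A black latch body, 64 x 26 mm, stands 10 mm above the floor around x 0, y -3 mm. The open cover stands 117 mm above the box top beside it: turn a wide gripper along the hinge.
- breaker_button (a joint): Travel of the tripped breaker's push button, m: starts at 0 to 0.002 (standing out), 0.010 = fully home at its stop. It moves straight down into the panel against about 3 N of friction and stays where it is left.
- breaker_button_top (a point): Centre of the top of the tripped breaker's round black button, 15 mm diameter; it may be any of the three in the row. Standing out it is at box z 70 to 72 mm; fully home at 62 mm, level with the other two buttons, which look the same, are already home and do not move. Each button stands in a steel nut 25 mm across, top 5 mm above the panel.
- caster_bracket: Loose white plastic L-bracket with two ball casters under it, 60 x 50 x 65 mm, standing on the bench beside the box's -y side. Origin: centre of its underside. To be left alone.
- gear_motor: Loose upright gear motor: black can 37 mm diameter and 50 mm high with a thin aluminium shaft up to 129 mm, behind the box (its +x side). Origin: centre of its underside. To be left alone.
- marker: Loose marker pen, 135 mm long, 19 mm thick, lying on the bench beside the box's +y side. Origin: under its middle. To be left alone.
- screwdriver: Loose black-handled screwdriver, 170 mm long, lying on the bench behind the box (its +x side). Origin: under its middle. To be left alone.

How it is judged (in metres and radians):
On the way, in this order (a step that is already met when the one before it is completed fails the run):
1. the cover has sprung wide open (beyond 1.6 rad) (value of joint cover above 1.6 rad), for 0.2 s.
2. the tripped breaker's button is pushed home (8.5 mm or more of its 10 mm) (value of joint breaker_button above 0.0085 m), for 0.2 s.
At the end, for the whole second after the job is handed in: The cover is latched shut by itself (hinge angle within 0.02 rad of 0, at rest), the tripped breaker's button is home (travel above 8.5 mm of 10 mm), and each loose thing lies within 20 mm of where it was (value of joint cover between -0.02 and 0.02 rad and velocity of joint cover between -0.05 and 0.05 rad/s and value of joint breaker_button above 0.0085 m and distance of each of caster_bracket, gear_motor, marker, screwdriver from where it was at the start of the episode below 0.02 m); the robot touches nothing.
It fails at once if the caster bracket is lifted, knocked or pushed more than 20 mm (distance of caster_bracket from where it was at the start of the episode above 0.02 m).
It fails at once if the gear motor is lifted, knocked or pushed more than 20 mm (distance of gear_motor from where it was at the start of the episode above 0.02 m).
It fails at once if the marker is lifted, knocked or pushed more than 20 mm (distance of marker from where it was at the start of the episode above 0.02 m).
It fails at once if the screwdriver is lifted, knocked or pushed more than 20 mm (distance of screwdriver from where it was at the start of the episode above 0.02 m).
It fails at once if the cover is pinched between the fingers (3 N or more on its outer and inner faces at once) (contact force between the fingers and cover_c0 above 3 N and contact force between the fingers and cover_c1 above 3 N).
It also fails if it takes over 54 s, if anything falls off the work surface, if the arm or the gripper's body presses on something with over 40 N, if the wrist force passes 120 N, or if a joint passes its speed limit or range.

ROBOT

A 6-joint arm with a two-finger parallel gripper is mounted at the origin on the work surface. World frame = base frame: x ahead of the robot, y to its left, z up, the work surface at z = 0. Lengths are in mm, angles in rad, forces in N, time in s.
With the tool pointing down it reaches from about 350 to 975 mm from the base axis. Payload 7.1 kg.
Tool frame: the origin (TCP) lies at the very end of the fingers, on their centre line; the grasp point (between the pads) lies 19 mm behind it; z points along the fingers, x is the direction in which the jaws open and shut, and the axes are right-handed (so a half turn about z gives the same grasp; the last joint's range is limited). The gripper opens to 88 mm and grips with 3 to 60 N. Pads are 20 mm wide; open, the fingers measure 115 mm over their backs; the gripper's body (75 mm by 178 mm) begins 61 mm behind the grasp point.
Start: joints at [-1.201, 0.423, 1.63, -0, 1.089, -0.019], TCP at [236.94, -578.329, 222.675] pointing down, gripper open.
Joint ranges: [-3, 3], [-0.9, 2.11], [0.09, 2.58], [-1.31, 4.45], [0.11, 2.69], [-2.54, 2.54]. Speed limits (rad/s): [2.39, 2.39, 3.01, 3.14, 3.14, 3.14].

INTERFACE

Orientations are given as a rotation vector (axis times angle).
In Python, from workcell import ctrl gives the robot as it stands. The module is installed in compiled form; this text tells all that it offers.
- The arm moves only by the tool move_arm, never from a script. Its argument "motion" is a list of rows, each a list of 2 entries, a list of its own where there are three numbers: the shift along the tool's x, y, z normalised to -1 to 1, where 1 is 150 mm, then the turn, a rotation vector about the tool's x, y, z normalised to -1 to 1, where 1 is 60 degrees. In form: [[[x, y, z], [rx, ry, rz]], ...]. A call has exactly 5 rows; each row is the pose to reach, as a shift and turn from the pose commanded when the call began, along the tool's axes at that moment; what a row does not reach only later rows make up. A row lasts 1/8 s, in which the tool goes at most 62.5 mm and 10.7 degrees, less where a joint would pass 70% of its speed; a pose out of reach is approached as far as the arm can. A call with a number of a shift or a turn outside -1 to 1 is refused whole. A call with a gripper value outside its range is refused whole. "gripper" is the opening, from 0 (shut) to 1 (fully open), set as the call begins (left out, the last holds). The fingers move at their own pace and stop on an object; the grip force is fixed at half the most. Time passes only in rows, so rows that repeat a pose let the fingers close, or fill a call up. It gives the time, the measured TCP pose, the force and the opening at its end, in the units of the state.
- ctrl.get_obs(): the state, without advancing time (a new reading comes with each control period).
- ctrl.get_image(name): name is "scene" or "top"; returns a dict with "pixels" (480x640x3 uint8, red, green, blue), "camera_matrix" (3x3 intrinsics, pixels), "R" (3x3) and "t" (3): a world point X has camera coordinates R X + t. Camera axes: x right, y down, z forward; pixel columns grow to the right and rows downward; lengths in mm; the calibration is good to about 2 mm. A picture is of the moment at which its call begins. There is no depth.
- ctrl.close_job(): hands the job in, once; it reports no verdict.
Trained networks look in the newest picture that a camera, given by its name, has taken for a name from the list of things; names that differ only in an ending like _2 or _b are one class to them, and where a whole thing is asked for, a point or a joint stands for the part that bears it (a point fixed in the world has none). Each returns a list of dicts, best first, with "p" (0 to 1); they miss things now and then, are a little off and sometimes report something else, mostly with a low value. They report only what shows in the picture. A call takes as long as a camera call.
- ctrl.boxes_of(camera, name): "location" ([x, y, z] in mm, in world coordinates, good to about 4 mm: the middle of the surface that is visible of it).
- ctrl.regions_of(camera, name): "mask" (480x640 bool, what is visible of it).
- ctrl.pinpoint(camera, name): "location" ([x, y, z] in mm, in world coordinates, good to about 4 mm: a listed point, or the origin of a listed thing).
The state is a dict: "t": time; "qpos": joint angles; "qvel": joint speeds; "joint_torque": joint torques, N m; "ee_pos": TCP position; "orientation": TCP orientation; "ft_force": force on the tool from outside, world axes, zero at the start; "moment": the same for the moment, N m; "width": finger opening in mm.
Only numpy, scipy, OpenCV 4.12 (cv2) and the standard library are available. Lean on these libraries where they do the work, as an engineer would, in place of code of your own. Each camera call takes 0.05 s, during which the arm holds its last target.

## Working session

There is one attempt and no reset: what is moved stays moved. The work goes in short steps, Python scripts to look and compute and a tool call to move; the robot and the scene stay as the last step left them, time stands still between calls to the robot, and variables do not carry over. Pictures are saved under pics/ and viewed, and the job is handed in when it is done.

Besides the shell and the picture viewer there is one more tool, called after "Call:" as name(argument=value, ...), one argument or row to a line, values as JSON. move_arm: Moves the arm, as the interface text tells. Its arguments: {"type":"object","properties":{"motion":{"type":"array","items":{"type":"array"}},"gripper":{"type":"number"}},"required":["motion"]}

```bash
mkdir -p pics; python3 - <<'E'
from workcell import ctrl
import cv2,numpy as np
o=ctrl.get_obs();print({k:np.round(v,3) for k,v in o.items()})
for c in("scene","top"):
    im=ctrl.get_image(c);cv2.imwrite(f"pics/{c}0.png",im["pixels"][:,:,::-1])
    print(c,np.round(im["camera_matrix"],1).tolist(),np.round(im["R"],4).tolist(),np.round(im["t"],1).tolist())
    for n in("power_box","cover_thumb_mark","cover_hinge","caster_bracket","gear_motor","marker","screwdriver"):
        r=ctrl.pinpoint(c,n);print(n,[(np.round(d["location"],1).tolist(),round(d["p"],2)) for d in r[:2]])
print(ctrl.get_obs()["t"])
E
```

```text
{'t': np.float64(0.0), 'qpos': array([-1.201,  0.424,  1.631, -0.   ,  1.089, -0.019]), 'qvel': array([ 0.001,  0.001, -0.001, -0.001, -0.001, -0.001]), 'joint_torque': array([ 3.0000e-03, -5.4462e+01, -2.7367e+01,  6.4000e-02,  2.3000e-02,
       -0.0000e+00]), 'ee_pos': array([ 236.736, -577.837,  221.902]), 'orientation': array([-2.608e+00,  1.750e+00,  2.000e-03]), 'ft_force': array([-0.579,  0.443,  0.573]), 'moment': array([-0.006,  0.008, -0.001]), 'width': np.float64(87.786)}
scene [[562.4, 0.0, 320.1], [0.0, 562.4, 245.7], [0.0, 0.0, 1.0]] [[0.701, 0.7131, -0.009], [0.5124, -0.5124, -0.6891], [-0.496, 0.4784, -0.7246]] [-435.4, -230.2, 1271.6]
power_box [([497.2, -75.1, 5.3], 0.96)]
cover_thumb_mark [([505.5, -74.3, 85.0], 0.82)]
cover_hinge [([534.5, 37.5, 85.8], 0.62)]
caster_bracket [([464.4, -281.5, -1.5], 0.65)]
gear_motor [([650.2, -80.2, 2.5], 0.59)]
marker [([595.3, 157.0, 0.2], 0.79)]
screwdriver [([610.0, -225.8, -4.0], 0.62)]
top [[520.5, 0.0, 311.7], [0.0, 520.5, 242.5], [0.0, 0.0, 1.0]] [[0.0275, -0.9996, 0.0034], [-0.9913, -0.0277, -0.1289], [0.1289, 0.0001, -0.9917]] [16.9, 595.1, 1002.7]
power_box [([504.3, -76.4, -2.8], 0.66)]
cover_thumb_mark [([497.5, -79.0, 80.9], 0.57)]
cover_hinge [([533.2, 35.6, 82.1], 0.82)]
caster_bracket [([468.0, -287.0, 0.8], 0.73)]
gear_motor [([654.9, -79.5, 1.5], 0.56)]
marker [([598.5, 154.6, -2.1], 0.95)]
screwdriver [([617.0, -223.7, -2.0], 0.94)]
0.8
```

View pics/scene0.png

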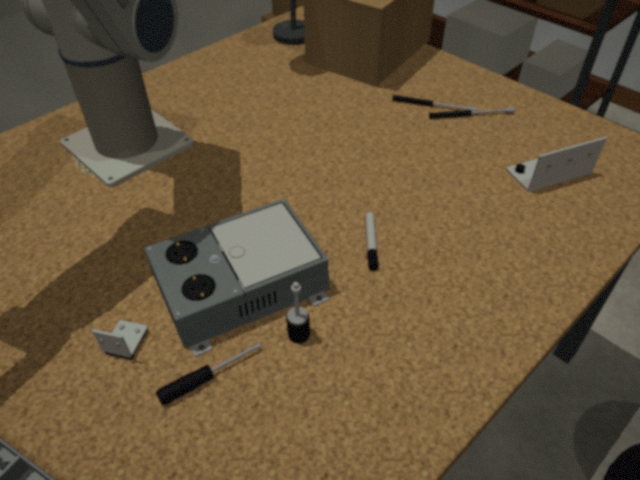

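View pics/top0.png

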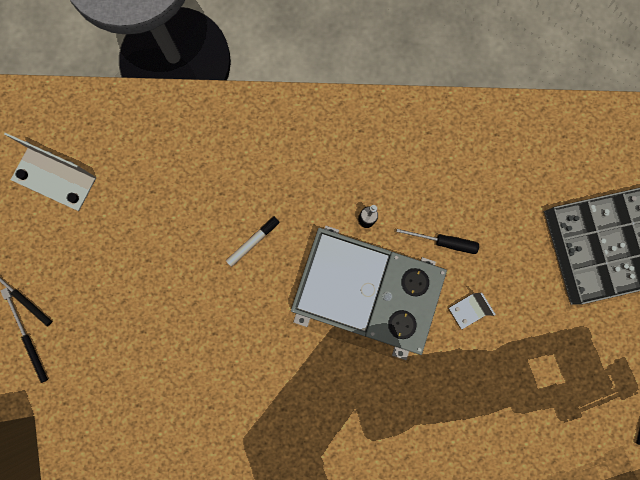

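```bash
cat > h.py <<'E'
import cv2,numpy as np
from workcell import ctrl
def ray(im,px,z):
    K,R,t=map(np.array,(im["camera_matrix"],im["R"],im["t"]))
    d=R.T@np.linalg.solve(K,[px[0],px[1],1.]);c=-R.T@t
    return c+d*(z-c[2])/d[2]
def proj(im,X):
    K,R,t=map(np.array,(im["camera_matrix"],im["R"],im["t"]))
    p=K@(R@np.array(X,float)+t);return p[:2]/p[2]
E
python3 - <<'E'
from h import *
for c in("scene","top"):
    im=ctrl.get_image(c)
    for n in("cover","cover_thumb_mark"):
      for r in ctrl.regions_of(c,n)[:1]:
        m=r["mask"].astype(np.uint8)
        pts=np.argwhere(m)[:,::-1]
        W=np.array([ray(im,p,80)[:2] for p in pts],np.float32)
        h=cv2.minAreaRect(W); print(c,n,len(pts),r["p"],h,cv2.boxPoints(h).round(1).tolist(),W.mean(0))
    p=im["pixels"]
    cr=p[215:365,280:455] if c=="top" else p[190:360,130:340]
    cv2.imwrite(f"pics/{c}_cr.png",cv2.resize(cr[:,:,::-1],None,fx=3.6,fy=3.5,interpolation=cv2.INTER_CUBIC))
E
```

```text
scene cover 5189 0.79 ((518.01220703125, -27.858802795410156), (136.00637817382812, 152.39930725097656), 73.62955474853516) [[425.70001220703125, -71.5999984741211], [572.0, -114.5999984741211], [610.2999877929688, 15.899999618530273], [464.1000061035156, 58.900001525878906]] [520.93976  -30.024342]
scene cover_thumb_mark 5257 0.93 ((517.94189453125, -28.088401794433594), (136.3138885498047, 154.384521484375), 72.25505828857422) [[423.6000061035156, -69.5], [570.7000122070312, -116.5], [612.2000122070312, 13.300000190734863], [465.20001220703125, 60.400001525878906]] [520.7245   -30.614746]
top cover 5616 0.83 ((516.6204833984375, -28.345458984375), (135.36122131347656, 152.26756286621094), 73.19989013671875) [[424.20001220703125, -71.0999984741211], [569.9000244140625, -115.0999984741211], [609.0999755859375, 14.399999618530273], [463.29998779296875, 58.5]] [515.8165   -27.932125]
top cover_thumb_mark 5655 0.68 ((515.95166015625, -27.10919952392578), (135.7786407470703, 153.92050170898438), 72.69733428955078) [[422.29998779296875, -69.0], [569.2000122070312, -114.80000305175781], [609.5999755859375, 14.800000190734863], [462.70001220703125, 60.599998474121094]] [516.0296   -27.208033]
```

View pics/top_cr.png

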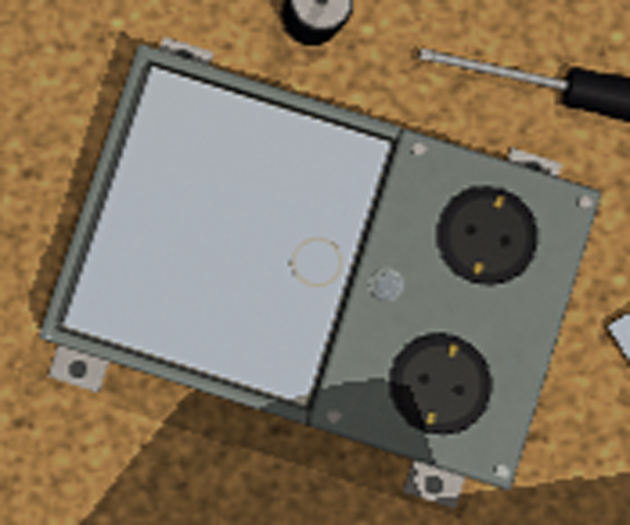

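```bash
cat >> h.py <<'E'
from scipy.spatial.transform import Rotation as Ro
YAW=np.radians(-16.7); C=np.cos(YAW);S=np.sin(YAW)
BX=np.array([C,S,0]);BY=np.array([-S,C,0]);B0=np.array([517.2,-28.1,0])-52.5*BY
def bw(x,y,z): return B0+BX*x+BY*y+np.array([0,0,z])
def wb(p): d=np.array(p)-B0; return np.array([d@BX,d@BY,d[2]])
def down(flip=False,tilt=0):
    x=-BX if flip else BX
    z=np.array([0,0,-1.]);y=np.cross(z,x)
    return Ro.from_matrix(np.c_[x,y,z])
def rel(target,Rt=None):
    o=ctrl.get_obs();R=Ro.from_rotvec(o["orientation"])
    Rt=Rt or R
    print("t",o["t"],"box",wb(o["ee_pos"]).round(1),"f",o["ft_force"].round(1),"w",o["width"],
     "shift",(R.inv().apply(np.array(target)-o["ee_pos"])/150).round(3).tolist(),"turn",((R.inv()*Rt).as_rotvec()/np.radians(60)).round(3).tolist(),flush=True)
E
python3 - <<'E'
from h import *
for f in (0,1): rel(bw(0,3,200),down(f))
o=ctrl.get_obs();print(Ro.from_rotvec(o["orientation"]).as_matrix().round(3).tolist(),o["qpos"])
print(bw(0,3,80),bw(0,120,80))
E
```

```text
t 1.1 box [-110.4 -555.1  222.7] f [ 0.5  0.8 -0. ] w 87.70577533925685 shift [-2.429, -2.912, 0.151] turn [0.0, 0.0, -0.85]
t 1.1 box [-110.4 -555.1  222.7] f [ 0.5  0.8 -0. ] w 87.70577533925685 shift [-2.429, -2.912, 0.151] turn [0.0, -0.0, 2.15]
[[0.379, -0.925, -0.0], [-0.925, -0.379, 0.0], [-0.0, 0.0, -1.0]] [-1.20101604e+00  4.23107617e-01  1.62991821e+00 -4.96027255e-05
  1.08862643e+00 -1.90048542e-02]
[502.97565427 -75.51221349  80.        ] [536.59683509  36.5530184   80.        ]
```

Call:
move_arm(
  motion=[
    [[-0.2,-0.24,0],[0,0,0]],
    [[-0.4,-0.48,0],[0,0,0]],
    [[-0.6,-0.72,0],[0,0,0]],
    [[-0.8,-0.96,0],[0,0,0]],
    [[-0.83,-1,0],[0,0,0]],
  ],
  gripper=0,
)

```text
t: 1.72
ee_pos: [329.4, -404.2, 222.8]
orientation: [-2.611, 1.747, 0.0]
ft_force: [-0.2, -0.2, 0.2]
width: 41.2
```

Call:
move_arm(
  motion=[
    [[-0.2,-0.24,0],[0,0,0]],
    [[-0.4,-0.48,0],[0,0,0]],
    [[-0.6,-0.72,0],[0,0,0]],
    [[-0.8,-0.96,0],[0,0,0]],
    [[-0.83,-1,0],[0,0,0]],
  ],
)

```text
t: 2.35
ee_pos: [421.1, -233.1, 222.9]
orientation: [-2.611, 1.747, -0.001]
ft_force: [1.0, -0.8, -0.9]
width: 0.3
```

Call:
move_arm(
  motion=[
    [[-0.2,-0.24,0],[0,0,-0.17]],
    [[-0.4,-0.48,0],[0,0,-0.34]],
    [[-0.6,-0.72,0],[0,0,-0.51]],
    [[-0.75,-0.9,0.1],[0,0,-0.68]],
    [[-0.77,-0.91,0.15],[0,0,-0.85]],
  ],
)

```text
t: 2.98
ee_pos: [503.8, -75.2, 199.7]
orientation: [3.11, -0.445, 0.001]
ft_force: [0.3, 0.5, -0.4]
width: 0.1
```

```bash
python3 - <<'E'
from h import *
rel(bw(0,3,87),down())
im=ctrl.get_image("top");cv2.imwrite("pics/top1.png",cv2.resize(im["pixels"][150:370,240:480,::-1],None,fx=2.7,fy=2.7))
print(proj(im,bw(0,3,81)))
im=ctrl.get_image("scene");cv2.imwrite("pics/sc1.png",cv2.resize(im["pixels"][150:370,120:360,::-1],None,fx=2.7,fy=2.7))
print(proj(im,bw(0,3,81)))
E
```

```text
t 2.975 box [  0.7   3.5 199.7] f [ 0.3  0.5 -0.4] w 0.12729943511916827 shift [-0.005, 0.003, 0.751] turn [0.0, -0.0, 0.007]
[367.86446852 289.00619609]
[236.77742941 252.0695327 ]
```

Call:
move_arm(
  motion=[
    [[0,0,0.25],[0,0,0]],
    [[0,0,0.5],[0,0,0]],
    [[0,0,0.68],[0,0,0]],
    [[0,0,0.75],[0,0,0]],
    [[0,0,0.75],[0,0,0]],
  ],
)

```text
t: 3.7
ee_pos: [502.7, -76.4, 87.7]
orientation: [3.108, -0.461, -0.001]
ft_force: [-0.7, 0.1, 0.1]
width: 0.4
```

```bash
python3 - <<'E'
from h import *
rel(bw(0,3,74),down())
E
```

```text
t 3.7 box [-0.   2.1 87.7] f [-0.7  0.1  0.1] w 0.3659685892885215 shift [0.0, -0.006, 0.091] turn [0.0, 0.0, -0.003]
```

Call:
move_arm(
  motion=[
    [[0,0,0.03],[0,0,0]],
    [[0,0,0.06],[0,0,0]],
    [[0,0,0.08],[0,0,0]],
    [[0,0,0.09],[0,0,0]],
    [[0,0,0.09],[0,0,0]],
  ],
)

```text
t: 4.32
ee_pos: [503.3, -75.6, 74.6]
orientation: [3.108, -0.457, 0.002]
ft_force: [1.5, -0.4, 3.5]
width: 0.7
```

Call:
move_arm(
  motion=[
    [[0,0,0.01],[0,0,0]],
    [[0,0,0.02],[0,0,0]],
    [[0,0,0.02],[0,0,0]],
    [[0,0,0.02],[0,0,0]],
    [[0,0,0.02],[0,0,0]],
  ],
)

```text
t: 4.95
ee_pos: [503.6, -75.7, 74.0]
orientation: [3.108, -0.457, 0.003]
ft_force: [-7.6, 0.3, 34.0]
width: 0.5
```

Firm stop reached. Retreat up and to box −y.

Call:
move_arm(
  motion=[
    [[0,0,-0.2],[0,0,0]],
    [[0,0.2,-0.5],[0,0,0]],
    [[0,0.5,-0.7],[0,0,0]],
    [[0,0.85,-0.9],[0,0,0]],
    [[0,1,-1],[0,0,0]],
  ],
)

```text
t: 5.58
ee_pos: [459.0, -221.3, 222.7]
orientation: [3.107, -0.459, 0.002]
ft_force: [0.9, -0.7, -0.6]
width: 0.4
```

Call:
move_arm(
  motion=[
    [[0,0,0],[0,0,0]],
    [[0,0,0],[0,0,0]],
    [[0,0,0],[0,0,0]],
    [[0,0,0],[0,0,0]],
    [[0,0,0],[0,0,0]],
  ],
)

```text
t: 6.2
ee_pos: [459.6, -218.7, 220.8]
orientation: [-3.108, 0.456, 0.001]
ft_force: [0.5, 0.5, -0.1]
width: 0.4
```

```bash
cat > look.py <<'E'
import sys
from h import *
k=sys.argv[1]
for c,a in(("top",(130,420,230,500)),("scene",(130,380,100,370))):
    im=ctrl.get_image(c);p=im["pixels"][a[0]:a[1],a[2]:a[3],::-1]
    cv2.imwrite(f"pics/{c}_{k}.png",cv2.resize(p,(800,600) if 0 else None,fx=2.05,fy=2.05,interpolation=cv2.INTER_CUBIC))
a=cv2.imread(f"pics/top_{k}.png");b=cv2.imread(f"pics/scene_{k}.png")
E
python3 look.py open; python3 - <<'E'
from h import *
for c in("top","scene"):
    ctrl.get_image(c)
    for n in("breaker_button_top","compartment_floor","cover_thumb_mark"):
        print(c,n,[(wb(d["location"]).round(1).tolist(),round(d["p"],2)) for d in ctrl.pinpoint(c,n)])
print(ctrl.get_obs()["t"])
E
```

```text
top breaker_button_top [([47.3, 35.8, 74.4], 0.57)]
top compartment_floor [([3.5, 49.5, 54.3], 0.65), ([144.0, 40.2, 1.3], 0.62), ([-3.7, 159.5, 186.7], 0.35)]
top cover_thumb_mark [([-4.9, 158.3, 187.4], 0.61)]
scene breaker_button_top [([43.2, 33.6, 68.8], 0.55)]
scene compartment_floor [([-1.8, 52.2, 50.4], 0.67)]
scene cover_thumb_mark [([-1.8, 182.3, 188.2], 0.65)]
6.7
```

View pics/top_open.png

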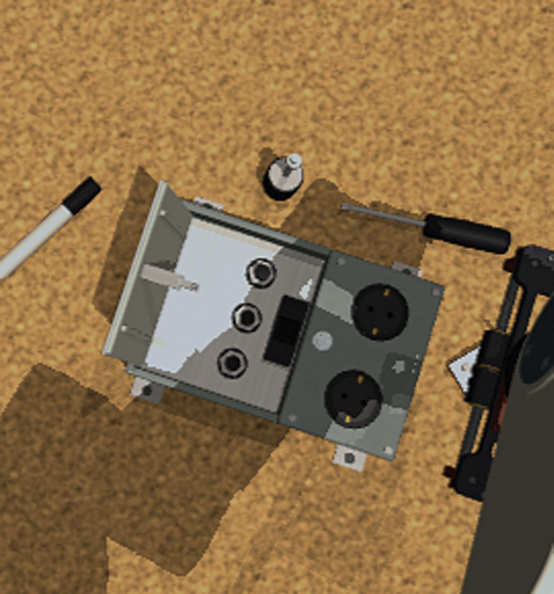

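View pics/scene_open.png

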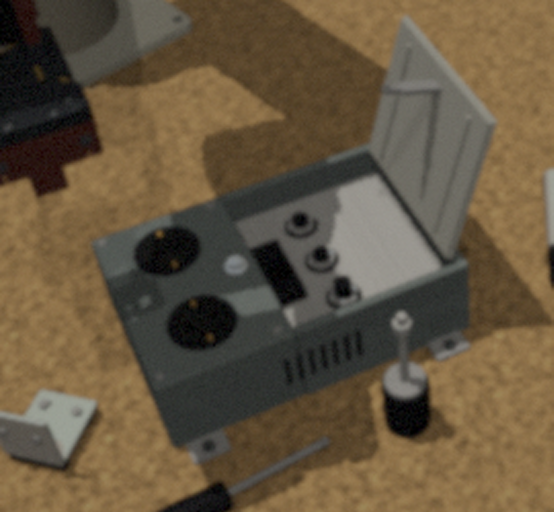

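```bash
python3 - <<'E'
from h import *
rel(bw(45,36,130),down());rel(bw(45,36,76),down())
E
```

```text
t 6.7 box [  -0.3 -147.2  221.2] f [0.1 1.  0.5] w 0.16621319044853544 shift [0.301, -1.221, 0.608] turn [-0.0, -0.0, -0.0]
t 6.7 box [  -0.3 -147.2  221.2] f [0.1 1.  0.5] w 0.16621319044853544 shift [0.301, -1.221, 0.968] turn [-0.0, -0.0, -0.0]
```

Call:
move_arm(
  motion=[
    [[0.06,-0.2,0],[0,0,0]],
    [[0.12,-0.5,0],[0,0,0]],
    [[0.2,-0.8,0],[0,0,0]],
    [[0.3,-0.95,0.1],[0,0,0]],
    [[0.3,-1,0.2],[0,0,0]],
  ],
)

```text
t: 7.32
ee_pos: [546.8, -87.6, 190.7]
orientation: [3.109, -0.454, 0.001]
ft_force: [-0.1, 0.0, 0.1]
width: 0.4
```

Call:
move_arm(
  motion=[
    [[0,-0.15,0.1],[0,0,0]],
    [[0,-0.22,0.3],[0,0,0]],
    [[0,-0.22,0.55],[0,0,0]],
    [[0,-0.22,0.7],[0,0,0]],
    [[0,-0.22,0.72],[0,0,0]],
  ],
)

```text
t: 7.95
ee_pos: [553.1, -57.4, 81.3]
orientation: [3.108, -0.458, -0.007]
ft_force: [0.2, -0.1, -0.6]
width: 0.4
```

```bash
python3 - <<'E'
from h import *
rel(bw(45,36,61.5),down())
E
```

```text
t 7.95 box [42.8 34.8 81.3] f [ 0.2 -0.1 -0.6] w 0.41491847783068336 shift [0.015, -0.008, 0.132] turn [0.001, 0.004, -0.001]
```

Call:
move_arm(
  motion=[
    [[0.01,0,0.03],[0,0,0]],
    [[0.01,0,0.07],[0,0,0]],
    [[0.01,0,0.1],[0,0,0]],
    [[0.01,0,0.12],[0,0,0]],
    [[0.01,0,0.125],[0,0,0]],
  ],
)

```text
t: 8.57
ee_pos: [557.2, -57.5, 64.6]
orientation: [3.108, -0.457, 0.002]
ft_force: [0.4, -0.9, 2.4]
width: 0.7
```

Call:
move_arm(
  motion=[
    [[0,0,0.01],[0,0,0]],
    [[0,0,0.02],[0,0,0]],
    [[0,0,0.025],[0,0,0]],
    [[0,0,0.025],[0,0,0]],
    [[0,0,0.025],[0,0,0]],
  ],
)

```text
t: 9.2
ee_pos: [557.2, -57.5, 61.9]
orientation: [3.108, -0.457, 0.002]
ft_force: [-1.9, -1.4, 13.7]
width: 0.7
```

Call:
move_arm(
  motion=[
    [[0,0,-0.15],[0,0,0]],
    [[0,0,-0.4],[0,0,0]],
    [[0,0,-0.7],[0,0,0]],
    [[0,0,-0.95],[0,0,0]],
    [[0,0,-1],[0,0,0]],
  ],
)

```text
t: 9.82
ee_pos: [557.7, -57.2, 212.8]
orientation: [-3.108, 0.457, -0.006]
ft_force: [0.9, -0.4, 0.2]
width: 0.2
```

Call:
move_arm(
  motion=[
    [[0,0,-0.12],[0,0,0]],
    [[-0.05,-0.15,-0.2],[0,0,0]],
    [[-0.15,-0.5,-0.2],[0,0,0]],
    [[-0.25,-0.85,-0.2],[0,0,0]],
    [[-0.3,-1,-0.2],[0,0,0]],
  ],
)

```text
t: 10.45
ee_pos: [555.9, 101.7, 239.7]
orientation: [3.108, -0.454, -0.004]
ft_force: [-0.2, -0.4, -0.2]
width: 0.7
```

```bash
python3 look.py btn; python3 - <<'E'
from h import *
rel(bw(0,218,182),down())
E
```

```text
t 10.55 box [-1.000e-01  1.877e+02  2.397e+02] f [-0.2 -0.5  0.4] w 0.7619583097112994 shift [0.002, -0.202, 0.385] turn [0.001, 0.002, 0.003]
```

View pics/scene_btn.png

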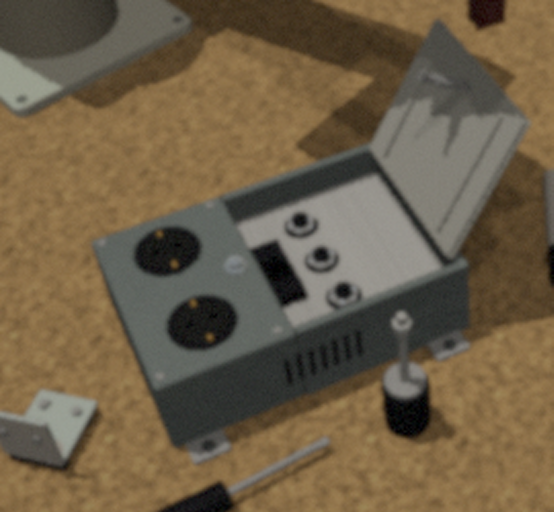

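View pics/top_btn.png

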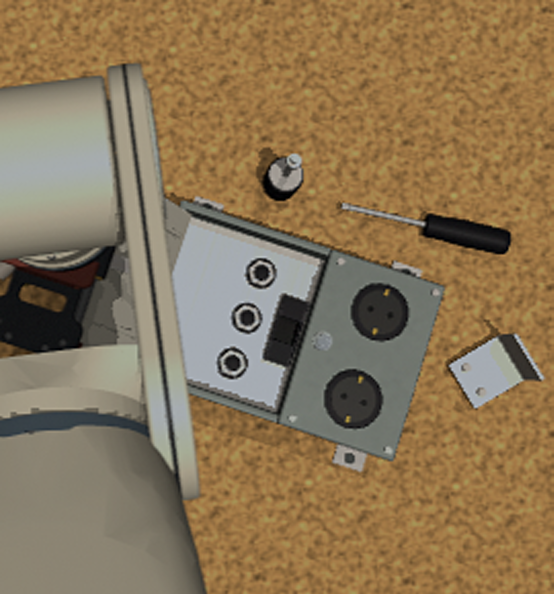

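```bash
python3 - <<'E'
from h import *
im=ctrl.get_image("scene")
for th in (1.9,2.0,2.1,2.2):
    print(th,[((proj(im,bw(s*75,120-135*np.cos(th),80+135*np.sin(th)))-[100,130])*2.05).round() for s in(-1,1)])
E
```

```text
1.9 [array([412.,  15.]), array([504., 122.])]
2.0 [array([426.,  15.]), array([519., 122.])]
2.1 [array([439.,  18.]), array([532., 123.])]
2.2 [array([452.,  21.]), array([545., 126.])]
```

Call:
move_arm(
  motion=[
    [[0,-0.15,0],[0,0,0]],
    [[0,-0.21,0.05],[0,0,0]],
    [[0,-0.21,0.2],[0,0,0]],
    [[0,-0.21,0.33],[0,0,0]],
    [[0,-0.21,0.37],[0,0,0]],
  ],
)

```text
t: 11.22
ee_pos: [565.1, 129.1, 183.5]
orientation: [3.107, -0.457, -0.004]
ft_force: [0.0, -0.6, 0.8]
width: 0.4
```

```bash
python3 - <<'E'
from h import *
o=ctrl.get_obs();p=wb(o["ee_pos"]);print(p,o["ft_force"],o["t"])
for i,th in enumerate(np.arange(2.1,-0.01,-0.1)):
    r=np.interp(th,[0.3,2.1],[126,118])
    y=130-r*np.cos(th);z=80+r*np.sin(th)
    print(round(th,2),round(y,1),round(z,1),"rel ty",round(-(y-p[1])/150,3),"tz",round(-(z-p[2])/150,3))
E
```

```text
[  0.67374215 216.85637554 183.46442976] [ 0.04147646 -0.59293371  0.77338552] 11.225
2.1 189.6 181.9 rel ty 0.182 tz 0.011
2.0 179.3 187.7 rel ty 0.25 tz -0.028
1.9 168.4 192.5 rel ty 0.323 tz -0.06
1.8 157.1 196.2 rel ty 0.398 tz -0.085
1.7 145.4 198.8 rel ty 0.476 tz -0.102
1.6 133.5 200.2 rel ty 0.556 tz -0.111
1.5 121.5 200.4 rel ty 0.636 tz -0.113
1.4 109.4 199.3 rel ty 0.716 tz -0.106
1.3 97.5 197.1 rel ty 0.796 tz -0.091
1.2 85.8 193.7 rel ty 0.874 tz -0.068
1.1 74.5 189.1 rel ty 0.949 tz -0.038
1.0 63.6 183.4 rel ty 1.022 tz 0.0
0.9 53.3 176.6 rel ty 1.09 tz 0.046
0.8 43.8 168.8 rel ty 1.154 tz 0.098
0.7 35.0 160.0 rel ty 1.212 tz 0.156
0.6 27.1 150.4 rel ty 1.265 tz 0.22
0.5 20.2 140.0 rel ty 1.311 tz 0.29
0.4 14.4 128.9 rel ty 1.35 tz 0.364
0.3 9.6 117.2 rel ty 1.382 tz 0.442
0.2 6.5 105.0 rel ty 1.402 tz 0.523
0.1 4.6 92.6 rel ty 1.415 tz 0.606
-0.0 4.0 80.0 rel ty 1.419 tz 0.69
```

Call:
move_arm(
  motion=[
    [[0,0.1,0],[0,0,0]],
    [[0,0.2,0],[0,0,0]],
    [[0,0.28,-0.04],[0,0,0]],
    [[0,0.38,-0.08],[0,0,0]],
    [[0,0.47,-0.1],[0,0,0]],
  ],
)

```text
t: 11.85
ee_pos: [545.3, 60.8, 200.9]
orientation: [-3.108, 0.458, -0.001]
ft_force: [1.0, 1.5, -0.3]
width: 0.7
```

```bash
python3 look.py c1; python3 - <<'E'
from h import *
rel(bw(0,85.8,193.7),down())
E
```

```text
t 11.95 box [  1.4 145.4 200.8] f [0.4 1.1 0.5] w 0.2900215067163032 shift [-0.009, 0.397, 0.047] turn [0.0, -0.001, -0.002]
```

View pics/scene_c1.png

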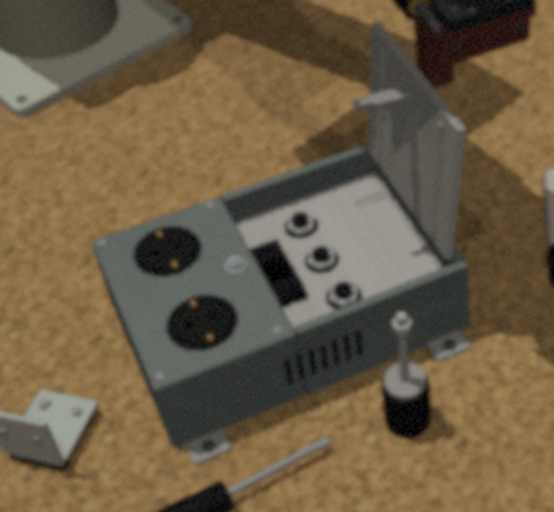

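Call:
move_arm(
  motion=[
    [[0,0.08,0],[0,0,0]],
    [[0,0.16,0],[0,0,0]],
    [[0,0.24,0.01],[0,0,0]],
    [[0,0.32,0.025],[0,0,0]],
    [[0,0.4,0.05],[0,0,0]],
  ],
)

```text
t: 12.58
ee_pos: [527.9, 3.7, 192.3]
orientation: [-3.108, 0.457, 0.0]
ft_force: [1.2, 2.6, 0.3]
width: 0.3
```

```bash
python3 look.py c2; python3 - <<'E'
from h import *
for t in((74.5,189),(63.6,183.4),(53.3,176.6),(43.8,168.8),(35,160)):rel(bw(0,*t),down())
E
```

```text
t 12.675 box [  0.6  85.4 192. ] f [-0.9  1.7  0.8] w 0.7857446726850751 shift [-0.004, 0.073, 0.02] turn [0.001, 0.002, -0.001]
t 12.675 box [  0.6  85.4 192. ] f [-0.9  1.7  0.8] w 0.7857446726850751 shift [-0.004, 0.145, 0.057] turn [0.001, 0.002, -0.001]
t 12.675 box [  0.6  85.4 192. ] f [-0.9  1.7  0.8] w 0.7857446726850751 shift [-0.004, 0.214, 0.103] turn [0.001, 0.002, -0.001]
t 12.675 box [  0.6  85.4 192. ] f [-0.9  1.7  0.8] w 0.7857446726850751 shift [-0.003, 0.277, 0.155] turn [0.001, 0.002, -0.001]
t 12.675 box [  0.6  85.4 192. ] f [-0.9  1.7  0.8] w 0.7857446726850751 shift [-0.003, 0.336, 0.213] turn [0.001, 0.002, -0.001]
```

View pics/scene_c2.png

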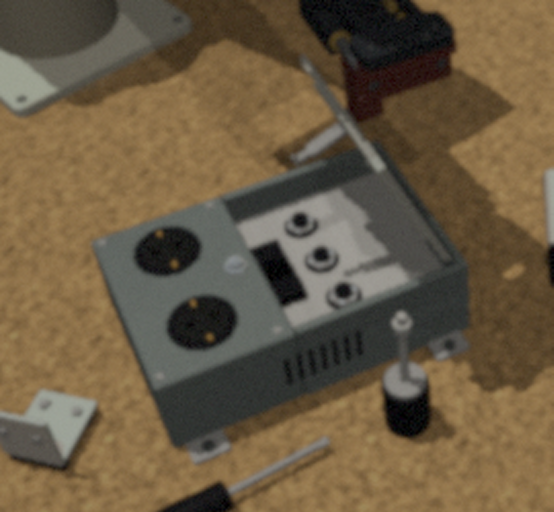

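Cover following at about 1.15 rad with the finger behind it (345,105).

Call:
move_arm(
  motion=[
    [[0,0.07,0.02],[0,0,0]],
    [[0,0.145,0.06],[0,0,0]],
    [[0,0.215,0.105],[0,0,0]],
    [[0,0.275,0.155],[0,0,0]],
    [[0,0.335,0.215],[0,0,0]],
  ],
)

```text
t: 13.3
ee_pos: [513.7, -44.3, 159.9]
orientation: [-3.108, 0.457, -0.0]
ft_force: [-0.2, 2.1, 1.5]
width: 0.3
```

```bash
python3 - <<'E'
from h import *
for t in((27.1,150.4),(20.2,140),(14.4,128.9),(9.6,117.2),(7,108)):rel(bw(0,*t),down())
E
```

```text
t 13.3 box [  1.3  36.  159.9] f [-0.2  2.1  1.5] w 0.3005698224499635 shift [-0.008, 0.059, 0.063] turn [-0.0, -0.0, -0.001]
t 13.3 box [  1.3  36.  159.9] f [-0.2  2.1  1.5] w 0.3005698224499635 shift [-0.008, 0.105, 0.133] turn [-0.0, -0.0, -0.001]
t 13.3 box [  1.3  36.  159.9] f [-0.2  2.1  1.5] w 0.3005698224499635 shift [-0.008, 0.144, 0.207] turn [-0.0, -0.0, -0.001]
t 13.3 box [  1.3  36.  159.9] f [-0.2  2.1  1.5] w 0.3005698224499635 shift [-0.008, 0.176, 0.285] turn [-0.0, -0.0, -0.001]
t 13.3 box [  1.3  36.  159.9] f [-0.2  2.1  1.5] w 0.3005698224499635 shift [-0.008, 0.193, 0.346] turn [-0.0, -0.0, -0.001]
```

Call:
move_arm(
  motion=[
    [[0,0.06,0.065],[0,0,0]],
    [[0,0.105,0.135],[0,0,0]],
    [[0,0.145,0.205],[0,0,0]],
    [[0,0.175,0.285],[0,0,0]],
    [[0,0.195,0.345],[0,0,0]],
  ],
)

```text
t: 13.92
ee_pos: [505.4, -71.9, 107.9]
orientation: [-3.108, 0.457, 0.0]
ft_force: [0.6, 2.2, 2.8]
width: 0.4
```

```bash
python3 look.py c4; python3 - <<'E'
from h import *
for t in((5,99),(4,91),(3.5,84),(3.5,79),(3.5,74.5)):rel(bw(0,*t),down())
E
```

```text
t 14.025 box [  0.6   7.  107.6] f [0.3 0.2 0. ] w 0.3828630334142327 shift [-0.004, 0.013, 0.057] turn [0.0, 0.002, -0.0]
t 14.025 box [  0.6   7.  107.6] f [0.3 0.2 0. ] w 0.3828630334142327 shift [-0.004, 0.02, 0.11] turn [0.0, 0.002, -0.0]
t 14.025 box [  0.6   7.  107.6] f [0.3 0.2 0. ] w 0.3828630334142327 shift [-0.004, 0.023, 0.157] turn [0.0, 0.002, -0.0]
t 14.025 box [  0.6   7.  107.6] f [0.3 0.2 0. ] w 0.3828630334142327 shift [-0.004, 0.023, 0.19] turn [0.0, 0.002, -0.0]
t 14.025 box [  0.6   7.  107.6] f [0.3 0.2 0. ] w 0.3828630334142327 shift [-0.004, 0.023, 0.22] turn [0.0, 0.002, -0.0]
```

View pics/scene_c4.png

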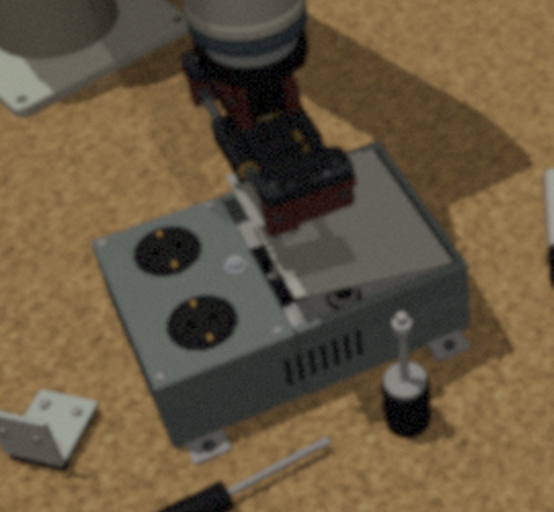

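The cover is nearly shut under the fingertips (280,225); now the final press.

Call:
move_arm(
  motion=[
    [[0,0.013,0.055],[0,0,0]],
    [[0,0.02,0.11],[0,0,0]],
    [[0,0.023,0.155],[0,0,0]],
    [[0,0.023,0.19],[0,0,0]],
    [[0,0.023,0.22],[0,0,0]],
  ],
)

```text
t: 14.65
ee_pos: [504.5, -75.0, 75.3]
orientation: [-3.108, 0.457, -0.0]
ft_force: [0.1, 1.3, 2.7]
width: 0.4
```

Call:
move_arm(
  motion=[
    [[0,0,0.01],[0,0,0]],
    [[0,0,0.015],[0,0,0]],
    [[0,0,0.015],[0,0,0]],
    [[0,0,0.015],[0,0,0]],
    [[0,0,0.015],[0,0,0]],
  ],
)

```text
t: 15.28
ee_pos: [504.6, -75.0, 74.4]
orientation: [3.108, -0.457, 0.001]
ft_force: [-2.8, 1.4, 13.9]
width: 0.6
```

Call:
move_arm(
  motion=[
    [[0,0,-0.1],[0,0,0]],
    [[0,0.1,-0.35],[0,0,0]],
    [[0,0.4,-0.6],[0,0,0]],
    [[0,0.8,-0.85],[0,0,0]],
    [[0,1,-1],[0,0,0]],
  ],
)

```text
t: 15.9
ee_pos: [460.7, -220.5, 225.5]
orientation: [3.107, -0.458, 0.002]
ft_force: [-0.1, 0.1, -0.4]
width: 0.4
```

Call:
move_arm(
  motion=[
    [[0,0,0],[0,0,0]],
    [[0,0,0],[0,0,0]],
    [[0,0,0],[0,0,0]],
    [[0,0,0],[0,0,0]],
    [[0,0,0],[0,0,0]],
  ],
)

```text
t: 16.52
ee_pos: [461.3, -218.0, 222.9]
orientation: [-3.108, 0.455, 0.001]
ft_force: [-0.5, 0.2, -0.1]
width: -0.1
```

```bash
python3 look.py fin; python3 - <<'E'
from h import *
for c in("top","scene"):
    im=ctrl.get_image(c)
    for n in("caster_bracket","gear_motor","marker","screwdriver"):
        print(c,n,[(np.round(d["location"],1).tolist(),round(d["p"],2)) for d in ctrl.pinpoint(c,n)[:1]])
    print([((proj(im,bw(sx*75,y,80))-([230,130] if c=="top" else [100,130]))*2.05).round().tolist() for sx in(-1,1) for y in(-15,120)])
E
```

```text
top caster_bracket [([469.8, -288.2, 1.2], 0.55)]
top gear_motor [([650.4, -78.7, 0.3], 0.64)]
top marker [([596.7, 154.5, 2.3], 0.96)]
top screwdriver [([616.2, -220.9, 5.0], 0.71)]
[[277.0, 410.0], [137.0, 364.0], [325.0, 256.0], [188.0, 211.0]]
scene caster_bracket [([467.1, -280.3, -2.9], 0.75)]
scene gear_motor [([652.1, -82.2, -1.4], 0.65)]
scene marker [([468.0, -280.5, 0.5], 0.68)]
scene screwdriver [([612.7, -225.7, -0.3], 0.87)]
[[227.0, 201.0], [373.0, 150.0], [296.0, 323.0], [453.0, 261.0]]
```

View pics/scene_fin.png

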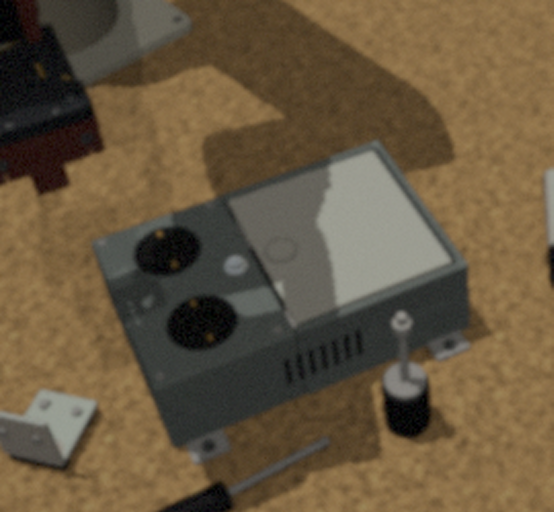

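View pics/top_fin.png

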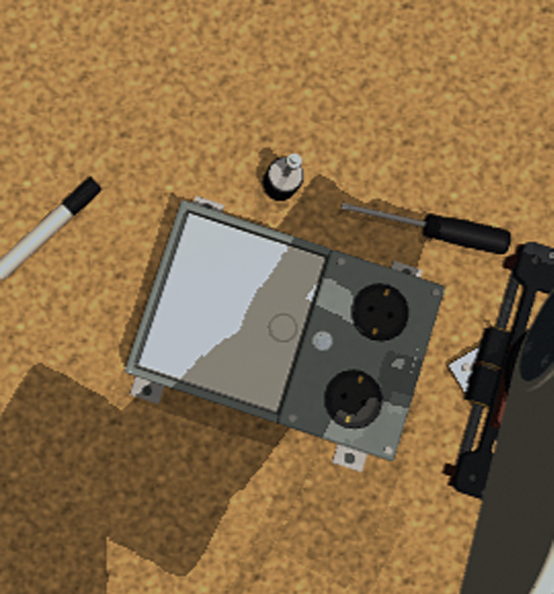

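The cover lies flush, with its corners where I predicted them, more than 1 s after release. The loose things have not moved.

```bash
python3 -c "
from workcell import ctrl
print(ctrl.close_job(), ctrl.get_obs()['t'])"
```

```text
the job is handed in; nothing more can be done
the job is handed in; nothing more can be done
```

The job is done and handed in at about 17 s of the 54 s allowed; no verdict was reported.

1. **Opening the cover:** I pressed the thumb mark to the stop, where the force reached about 34 N, and backed off. The cover sprang open to about 2.07 rad in the pictures.
2. **Breaker button:** The tripped one was at box x +45 mm. I pushed it down to a tool height of 61.9 mm with 14 N, and in the picture afterwards all three buttons looked level.
3. **Closing the cover:** I swung it over with the outside of the shut fingers and pressed it to the stop with about 14 N. More than 1 s after letting go, both cameras showed it flush with the box top.

The loose things were located within about 5 mm of where they started. The one disagreement was the scene camera's marker detection at the end, which reported the caster bracket's position. The top camera showed the marker unmoved.

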